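# Pop open the bun warmer

## Robot

A 6-joint arm with a two-finger parallel gripper is mounted at the origin on the work surface. World frame = base frame: x ahead of the robot, y to its left, z up, the work surface at z = 0. Lengths are in m, angles in rad, forces in N, time in s.
With the tool pointing down it reaches from about 0.3 to 0.875 m from the base axis. Payload 6.4 kg.
Tool frame: the origin (TCP) lies between the finger pads; the fingertips stand 22 mm ahead of it and the grasp point (between the pads) lies 3 mm ahead of it; z points along the fingers, y is the line along which they close (so a half turn about z gives the same grasp; the last joint's range is limited). The gripper opens to 85 mm and grips with 20 to 120 N. Pads are 22 mm wide; open, the fingers measure 114 mm over their backs; the gripper's body (76 mm by 85 mm) begins 54 mm behind the grasp point. The pads swing forward as they close: fully open they stand 13 mm farther back than shut.
Start: joints at [-1.495, 0.181, 1.607, -0, 1.354, -0.206], TCP at [0.16, -0.552, 0.253] pointing down, gripper open.
Joint ranges: [-2.99, 2.99], [-0.89, 2.07], [0.3, 2.58], [-1.14, 4.28], [0, 2.63], [-3.12, 3.12]. Speed limits (rad/s): [2.57, 2.57, 3.01, 3.14, 3.14, 3.14].

## Interface

Orientations are given as a unit quaternion [w, x, y, z].
In Python, from bench import ctrl, imaging, workorder gives the robot as it stands.
- The arm moves only by the shell command python3 -m pendant 'ROWS' [OPENING]. ROWS is JSON, a list of rows, each a list of 4 numbers: the shift along the tool's x, y, z in cm, then the turn about the tool's z in degrees. In form: [[dx, dy, dz, roll], ...]. A call has 1 to 12 rows; each row is the pose to reach, as a shift and turn from the pose commanded when the call began, along the tool's axes at that moment; what a row does not reach only later rows make up. A row lasts 1/12 s, in which the tool goes at most 41.7 mm and 7.16 degrees, less where a joint would pass 70% of its speed; a pose out of reach is approached as far as the arm can. A call with a gripper value outside its range is refused whole. OPENING is the opening, from 0 (shut) to 1 (fully open), set as the call begins (- or left out, the last holds). The fingers move at their own pace and stop on an object; the grip force is fixed at half the most. Time passes only in rows, so rows that repeat a pose let the fingers close. It gives the time, the measured TCP pose, the force, the opening and the grip force at its end, in the units of the state.
- ctrl.get_obs(): the state, without advancing time (a new reading comes with each control period).
- imaging.camera(name): name is "scene" or "top"; returns the picture (480x640x3 uint8, red, green, blue); there is no depth.
- imaging.camera_info(name): a dict with "K" (3x3 intrinsics, pixels), "T" (4x4, takes a point from camera to world coordinates). Camera axes: x right, y up, looking along -z (the intrinsics and any distortion apply to the point x, -y, -z); pixel columns grow to the right and rows downward; lengths in m; the calibration is good to about 2 mm. A picture is of the moment at which its call begins. camera_info takes no time and is no camera call.
- workorder.hand_in(): hands the job in; it is judged then, once.
The state is a dict: "time_s": time; "q": joint angles; "dq": joint speeds; "joint_efforts": joint torques, N m; "eef_pos": TCP position; "eef_rot": TCP orientation; "wrist_force": force on the tool from outside, world axes, zero at the start; "torque": the same for the moment, N m; "opening": opening from 0.0 (shut) to 1.0 (fully open); "grasp_force": force on a finger pad.
Only numpy, scipy, OpenCV 4.12 (cv2) and the standard library are available. Lean on these libraries where they do the work, as an engineer would, in place of code of your own. Each camera call takes 0.05 s, during which the arm holds its last target. There are 200 camera calls.

## Task

Open the wide bun warmer on the counter: press the push pad on its front deck fully down from above, then let go so that its sprung lid swings up by itself, all the way open. Do not touch the lid, and leave the lid of the narrower egg warmer shut.

Things in the scene. Friction and masses are not known exactly. Their poses are not given: they have to be found in the camera images.
- bun_pad_top (a point): Centre of the top face of the bun warmer's push pad, 117 mm above the counter when up: a plain aluminium rectangle, 30 (x) by 50 mm (y), 12 mm proud of the middle of the black front deck. x points level from pad to lid, y along the deck, z up. The shut lid's edge is 75 mm off along +x, 11 mm lower. A fixed round dial (30 mm wide, 15 mm high; leave it) is 90 mm off along -y.
- bun_pad (a joint): Travel of that pad in m, straight down: 0 up, 0.009 fully down. A spring pushes it back up: 1.6 N to start, 5 N fully down. The latch lets the lid go once it is about 6 mm down. The bun warmer is a fixed steel box, 265 mm deep (front 115 mm: deck), 240 mm wide, 105 mm high, with six round buns under a clear lid with a black frame.
- bun_lid (a joint): Angle of the bun warmer's lid in rad: 0 shut, 1.45 fully open, nearly upright. The lid is 142 mm long, as wide as the warmer, hinged along its edge farthest from the deck; its free edge beside the deck rises, away from the deck. Once unlatched, its spring opens it in about 1 to 2 s and holds it open.
- egg_lid (a joint): Angle of the egg warmer's lid in rad: 0 shut, as it must stay; 1.45 open. The egg warmer stands left or right of the bun warmer: a like box with the same deck, pad and latch, equally deep and high but only 170 mm wide, with six pale eggs inside.

How it is judged:
On the way, in this order (a step that is already met when the one before it is completed fails the run):
1. the bun warmer's pad is pressed down (value of joint bun_pad above 0.006 m).
2. the bun warmer's lid has swung open by itself (value of joint bun_lid above 1.2 rad), for 0.2 s.
At the end, for the whole second after the job is handed in: The bun warmer's lid stands open by more than 1.2 rad (about 70 degrees) and at rest, its pad is back up (within 3 mm), and the egg warmer's lid is still shut (under 0.1 rad) (value of joint bun_lid above 1.2 rad and velocity of joint bun_lid below 0.1 rad/s and value of joint bun_pad below 0.003 m and value of joint egg_lid below 0.1 rad); the robot touches nothing.
It fails at once if the robot touches the bun warmer's lid (more than 1 N) (contact force between any of the fingers, the arm and bun_lid above 1 N).
It fails at once if the egg warmer's lid opens (value of joint egg_lid above 0.1 rad).
It also fails if it takes over 26 s, if anything falls off the work surface, if the arm or the gripper's body presses on something with over 40 N, if the wrist force passes 120 N, or if a joint passes its speed limit or range.

## Working session

There is one attempt and no reset: what is moved stays moved. The work goes in short steps, Python scripts to look and compute and a shell command to move; the robot and the scene stay as the last step left them, time stands still between calls to the robot, and variables do not carry over. Pictures are saved under pics/ and viewed, at most 10 in all, crops included, and the job is handed in when it is done.

```bash
mkdir -p pics
python3 - <<'E'
from bench import ctrl, imaging
import cv2
for n in("scene","top"):
    im=imaging.camera(n); cv2.imwrite(f"pics/{n}0.png",im[:,:,::-1]); i=imaging.camera_info(n); print(n,i)
o=ctrl.get_obs(); print(o)
E
```

```text
scene {'K': array([[587.04637755,   0.        , 322.84940564],
       [  0.        , 587.04637755, 232.78836802],
       [  0.        ,   0.        ,   1.        ]]), 'T': array([[-0.12267994, -0.55764037,  0.82096702,  1.56393673],
       [ 0.99234355, -0.08082739,  0.09338747,  0.09744221],
       [ 0.01428   ,  0.8261381 ,  0.56328672,  0.77684186],
       [ 0.        ,  0.        ,  0.        ,  1.        ]])}
top {'K': array([[599.3471574 ,   0.        , 314.31929895],
       [  0.        , 599.3471574 , 242.43603665],
       [  0.        ,   0.        ,   1.        ]]), 'T': array([[ 0.00428955,  0.98826271, -0.1527037 ,  0.42534773],
       [-0.99997238,  0.00331235, -0.00665318, -0.00903162],
       [-0.00606928,  0.15272802,  0.98824962,  1.35130844],
       [ 0.        ,  0.        ,  0.        ,  1.        ]])}
{'time_s': 0.1, 'q': array([-1.49532906e+00,  1.81483742e-01,  1.60790428e+00, -3.55593390e-05,
        1.35379467e+00, -2.06311630e-01]), 'dq': array([-0.00102024, -0.00188576, -0.0026959 ,  0.00125119, -0.00036749,
       -0.00040751]), 'joint_efforts': array([ 3.24264988e-05, -4.45881164e+01, -3.52238774e+01, -3.51632134e-04,
        4.16173454e-03, -1.58648612e-05]), 'eef_pos': array([ 0.15985197, -0.55185261,  0.25246646]), 'eef_rot': array([-7.94452930e-04,  9.90090635e-01,  1.40427566e-01,  3.46522645e-05]), 'wrist_force': array([ 0.51908688, -0.4161659 ,  0.34292904]), 'torque': array([-0.01942605,  0.00500151, -0.04318615]), 'grasp_force': 0.0, 'opening': 0.9965548376108895}
```

View pics/top0.png

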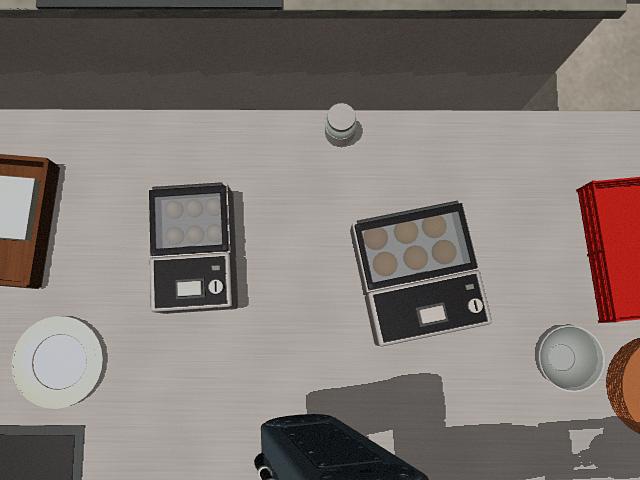

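View pics/scene0.png

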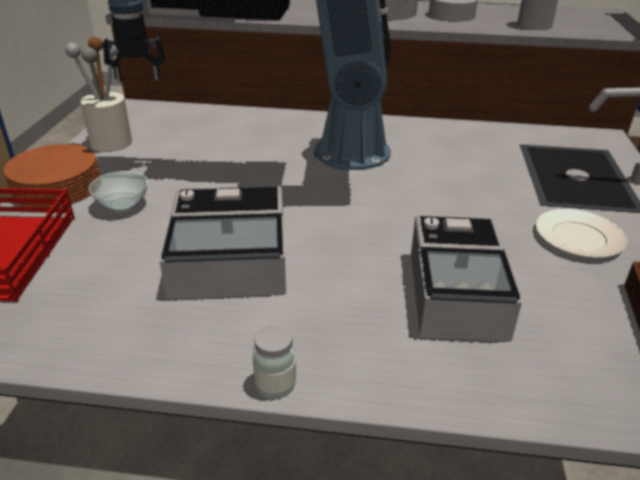

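The top view shows the bun warmer at right (pad about (432,315), dial (476,305)), with the egg warmer at left. In the scene view the bun pad is near (228,194). Next I'll measure the pad.

```bash
cat > m.py <<'E'
import numpy as np, cv2
from bench import ctrl, imaging
def ray(n,u,v):
    i=imaging.camera_info(n);K,T=i["K"],i["T"]
    d=T[:3,:3]@np.array([(u-K[0,2])/K[0,0],-(v-K[1,2])/K[1,1],-1]); return T[:3,3],d
def plane(n,u,v,z):
    c,d=ray(n,u,v); return c+d*(z-c[2])/d[2]
E
python3 - <<'E'
from m import *
from scipy.spatial.transform import Rotation as R
P={}
for n,(x,y,w,h) in {"top":(412,298,42,34),"scene":(210,184,36,20)}.items():
    g=cv2.cvtColor(cv2.imread(f"pics/{n}0.png"),cv2.COLOR_BGR2GRAY)[y:y+h,x:x+w]
    t,m=cv2.threshold(g,0,255,cv2.THRESH_OTSU)
    c=max(cv2.findContours(m,0,2)[0],key=cv2.contourArea); r=cv2.minAreaRect(c)
    u,v=r[0][0]+x,r[0][1]+y; P[n]=(u,v)
    q=plane(n,u,v,.117); print(n,t,cv2.contourArea(c),u,v,r[1],q)
    b=np.array([plane(n,a+x,d+y,.117)[:2] for a,d in cv2.boxPoints(r)]); print(b.round(4).tolist())
print("dial",plane("top",476,305,.12))
p=plane("top",*P["top"],.117)
o=ctrl.get_obs();w,x,y,z=o["eef_rot"];M=R.from_quat([x,y,z,w]).as_matrix()
print(M.round(3)); print("shift cm to pad top (TCP)",100*M.T@(p-o["eef_pos"]))
E
```

```text
top 113.0 303.5 432.28845977783203 313.9423084259033 (14.120361328125, 24.122283935546875) [ 0.46900556 -0.24245945  0.117     ]
[[0.4782, -0.2157], [0.488, -0.2643], [0.4599, -0.2692], [0.4501, -0.2207]]
scene 98.0 305.0 224.5 190.5 (13.0, 29.0) [ 0.46814809 -0.24861219  0.117     ]
[[0.4446, -0.2884], [0.435, -0.2239], [0.4909, -0.2101], [0.5001, -0.2725]]
dial [ 0.48741229 -0.33153542  0.12      ]
[[ 0.961  0.278 -0.   ]
 [ 0.278 -0.961  0.002]
 [ 0.    -0.002 -1.   ]]
shift cm to pad top (TCP) [ 38.2954681  -21.1011588   13.59082576]
```

The top view gives a clean rectangle of 28 x 49.5 mm, so the pad centre is (0.469, -0.242) with a yaw of about 11°. The dial position fits that. I'll move above it with the fingers shut.

```bash
python3 -m pendant '[[2,-1,0,0],[5,-3,0,1],[9,-5,0,2],[12.5,-7,0,3],[16,-9,0,4],[20,-11,1,5],[23.5,-13,2,5],[27,-15,3,5],[31,-17,4,5],[34,-19,5,5],[37,-20.5,5,5],[38.3,-21.1,5,5]]' 0; python3 -m pendant '[[0,0,0,0],[0,0,0,0]]'
python3 - <<'E'
from m import *
from scipy.spatial.transform import Rotation as R
o=ctrl.get_obs();w,x,y,z=o["eef_rot"];M=R.from_quat([x,y,z,w]).as_matrix()
print(M.round(3),o["time_s"],o["eef_pos"],o["opening"]); print(100*M.T@(np.array([.469,-.2425,.139])-o["eef_pos"]))
for n in("scene","top"): cv2.imwrite(f"pics/{n}1.png",imaging.camera(n)[:,:,::-1])
E
```

```text
time_s: 1.1
eef_pos: [0.4709, -0.2389, 0.202]
eef_rot: [-0.001, 0.995, 0.099, -0.0]
wrist_force: [-0.3, -0.5, 0.3]
opening: 0.0
grasp_force: 0.0
time_s: 1.27
eef_pos: [0.4692, -0.2424, 0.2028]
eef_rot: [-0.0, 0.995, 0.098, -0.0]
wrist_force: [-0.3, -0.5, 0.4]
opening: 0.002
grasp_force: 0.0
[[ 0.981  0.196 -0.001]
 [ 0.196 -0.981  0.   ]
 [-0.001 -0.    -1.   ]] 1.2667 [ 0.4692389  -0.24242951  0.20284067] 0.0018890184457127214
[-1.91694472e-02  5.31384154e-03  6.38408412e+00]
```

View pics/scene1.png

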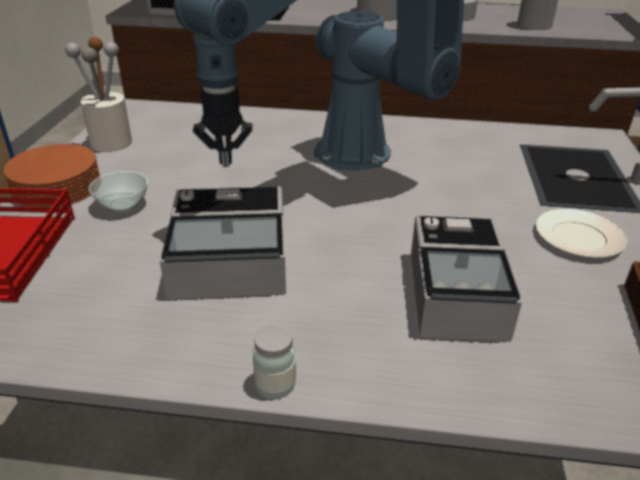

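The shut fingertips, at (225,163), are above the bun pad at (228,194). Descending.

```bash
python3 -m pendant '[[0,0,1.5,0],[0,0,3,0],[0,0,4,0],[0,0,5,0],[0,0,5,0]]'; python3 -m pendant '[[0,0,0.4,0],[0,0,0.8,0],[0,0,1.2,0],[0,0,1.5,0],[0,0,1.5,0]]'
```

```text
time_s: 1.78
eef_pos: [0.4675, -0.2431, 0.1512]
eef_rot: [-0.001, 0.995, 0.096, -0.001]
wrist_force: [-0.7, 0.6, -0.6]
opening: -0.001
grasp_force: 0.0
time_s: 2.2
eef_pos: [0.4693, -0.2433, 0.1381]
eef_rot: [0.0, 0.995, 0.097, 0.0]
wrist_force: [-0.5, -0.6, 0.9]
opening: 0.001
grasp_force: 0.4
```

```bash
python3 -m pendant '[[0,0,0.2,0],[0,0,0.4,0],[0,0,0.4,0]]'; python3 -m pendant '[[0,0,0.2,0],[0,0,0.3,0],[0,0,0.3,0]]'
```

```text
time_s: 2.45
eef_pos: [0.4693, -0.2433, 0.1344]
eef_rot: [0.0, 0.995, 0.097, 0.0]
wrist_force: [0.2, 0.2, 3.5]
opening: -0.002
grasp_force: 1.4
time_s: 2.7
eef_pos: [0.4694, -0.2433, 0.1314]
eef_rot: [0.0, 0.995, 0.097, 0.0]
wrist_force: [-0.4, -0.4, 4.5]
opening: 0.003
grasp_force: 2.1
```

```bash
python3 -m pendant '[[0,0,0.2,0],[0,0,0.3,0],[0,0,0.3,0]]'
```

```text
time_s: 2.95
eef_pos: [0.4694, -0.2434, 0.1299]
eef_rot: [0.0, 0.995, 0.097, 0.0]
wrist_force: [-5.1, 3.2, 16.0]
opening: 0.003
grasp_force: 8.0
```

The force jumped to 16 N, so the pad is at its bottom stop. I'll lift straight up, then back away from the lid (tool -x).

```bash
python3 -m pendant '[[0,0,-1,0],[0,0,-3,0],[0,0,-6,0],[-2,0,-9,0],[-5,0,-10,0],[-8,0,-10,0],[-11,0,-10,0],[-13,0,-10,0],[-13,0,-10,0],[-13,0,-10,0],[-13,0,-10,0],[-13,0,-10,0]]'; python3 -m pendant '[[0,0,0,0],[0,0,0,0],[0,0,0,0],[0,0,0,0],[0,0,0,0],[0,0,0,0],[0,0,0,0],[0,0,0,0],[0,0,0,0],[0,0,0,0],[0,0,0,0],[0,0,0,0]]'; python3 -m pendant '[[0,0,0,0],[0,0,0,0],[0,0,0,0],[0,0,0,0],[0,0,0,0],[0,0,0,0],[0,0,0,0],[0,0,0,0],[0,0,0,0],[0,0,0,0],[0,0,0,0],[0,0,0,0]]'
python3 - <<'E'
from m import *
cv2.imwrite("pics/scene2.png",imaging.camera("scene")[:,:,::-1])
E
```

```text
time_s: 3.95
eef_pos: [0.3422, -0.2681, 0.2282]
eef_rot: [-0.0, 0.995, 0.097, 0.0]
wrist_force: [0.3, 0.3, 0.4]
opening: -0.003
grasp_force: 0.0
time_s: 4.95
eef_pos: [0.3416, -0.2683, 0.2283]
eef_rot: [0.0, 0.995, 0.097, 0.0]
wrist_force: [0.5, 0.8, -0.2]
opening: -0.001
grasp_force: 0.0
time_s: 5.95
eef_pos: [0.3416, -0.2683, 0.2283]
eef_rot: [0.0, 0.995, 0.097, -0.0]
wrist_force: [-0.2, 0.0, -0.7]
opening: -0.003
grasp_force: 0.0
```

View pics/scene2.png

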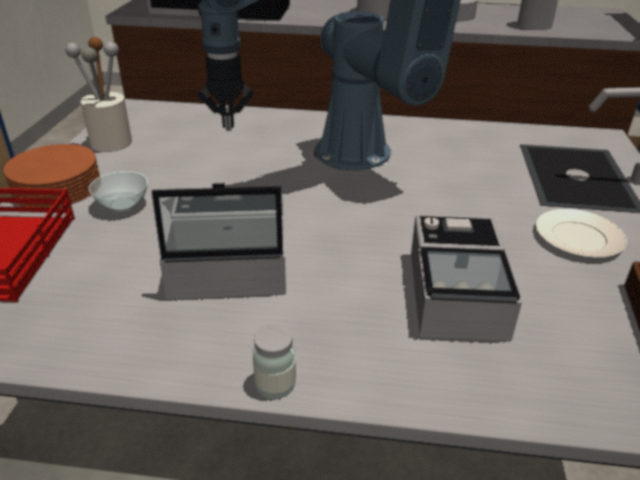

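The bun lid stands up (frame from (155,190)–(282,187) down to (163,258)–(283,255)), and the egg lid is still shut. I'll check the lid angle against the calibration after a further second.

```bash
python3 -m pendant '[[0,0,0,0],[0,0,0,0],[0,0,0,0],[0,0,0,0],[0,0,0,0],[0,0,0,0],[0,0,0,0],[0,0,0,0],[0,0,0,0],[0,0,0,0],[0,0,0,0],[0,0,0,0]]' >/dev/null
python3 - <<'E'
from m import *
a=cv2.imread("pics/scene2.png"); im=imaging.camera("scene")[:,:,::-1]; print("changed",cv2.absdiff(a,im.copy())[170:300,140:530].mean(), ctrl.get_obs()["time_s"])
i=imaging.camera_info("scene"); K,T=i["K"],np.linalg.inv(i["T"])
e=np.array([.98,.198,0]);h=np.array([.469,-.2425,.106])+.217*e
for t in(0,1.0,1.2,1.45):
    p=h-.142*np.cos(t)*e+[0,0,.142*np.sin(t)]; c=T[:3,:3]@p+T[:3,3]; print(t,K[0,0]*c[0]/-c[2]+K[0,2],K[1,1]*-c[1]/-c[2]+K[1,2])
E
```

```text
changed 1.2461669953977645 7.05
0 225.44495631884638 213.17182851128598
1.0 218.4585046148743 178.7339985472663
1.2 216.9205758296594 179.2722307242516
1.45 215.13720655649678 184.3347723816953
```

The top edge of the lid is at row 187 or so, closest to the fully open prediction (184 at 1.45 rad, 179 at 1.2 rad). The wrist reads no contact. Handing in.

```bash
python3 -c "
from bench import workorder
print(workorder.hand_in())"
```

```text
the job is handed in; nothing more can be done
None
```

I pressed the bun warmer's pad fully down and let go, its lid swung fully open by itself, the egg warmer's lid stayed shut, and the job is handed in (no verdict was returned).

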